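# Tighten the recessed nut of a mailbox bank's foot

### The arm

A 7-joint arm with a two-finger parallel gripper is mounted at the origin on the work surface. World frame = base frame: x ahead of the robot, y to its left, z up, the work surface at z = 0. Lengths are in m, angles in rad, forces in N, time in s.
With the tool pointing down it reaches from about 0.4 to 0.925 m from the base axis. Payload 4.1 kg.
Tool frame: the origin (TCP) lies on the centre line of the jaws, within the pads' length; the fingertips stand 19 mm ahead of it and the grasp point (between the pads) is the TCP; z points along the fingers, y is the line along which they close (so a half turn about z gives the same grasp; the last joint's range is limited). The gripper opens to 85 mm and grips with 20 to 120 N. Pads are 22 mm wide; open, the fingers measure 114 mm over their backs; the gripper's body (76 mm by 85 mm) begins 54 mm behind the grasp point. The pads swing forward as they close: fully open they stand 13 mm farther back than shut.
Start: joints at [1.137, 0.398, 0.045, 1.537, -0.019, 1.207, -0.051], TCP at [0.214, -0.614, 0.25] pointing down, gripper open.
Joint ranges: [-2.82, 2.82], [-0.49, 2.23], [-1.37, 1.46], [0, 2.46], [-1.36, 4.5], [0.23, 2], [-2.94, 2.94]. Speed limits (rad/s): [2.57, 2.57, 3.14, 3.14, 3.14, 3.14, 3.14].

### API

Orientations are given as [roll, pitch, yaw] about the fixed x, y, z axes, in that order (R = Rz(yaw) Ry(pitch) Rx(roll)).
In Python, from station import status, viewer, order gives the robot as it stands. The module is installed in compiled form; this text tells all that it offers.
- The arm moves only by the tool drive_tool, never from a script. Its argument "commands" is text: rows parted by semicolons, each of 7 numbers parted by spaces: the shift along the tool's x, y, z in m, then the turn, a rotation vector about the tool's x, y, z in degrees, then the opening, from 0 (shut) to 1 (fully open). A call has exactly 5 rows; each row is the pose to reach, as a shift and turn from the pose commanded when the call began, along the tool's axes at that moment; what a row does not reach only later rows make up. A row lasts 1/8 s, in which the tool goes at most 62.5 mm and 10.7 degrees, less where a joint would pass 70% of its speed; a pose out of reach is approached as far as the arm can. A call with a gripper value outside its range is refused whole. The fingers move at their own pace and stop on an object; the grip force is fixed at half the most. Time passes only in rows, so rows that repeat a pose let the fingers close, or fill a call up. It gives the time, the measured TCP pose, the force, the opening and the grip force at its end, in the units of the state.
- status.read_state(): the state, without advancing time (a new reading comes with each control period).
- viewer.camera(name): name is "scene" or "side" or "wrist"; returns a dict with "frame" (400x640x3 uint8, blue, green, red), "range_z" (400x640 float32, m along the optical axis (not along the pixel's ray), 0 where there is no reading), "intrinsics" (3x3 intrinsics, pixels), "R" (3x3) and "t" (3): a world point X has camera coordinates R X + t. Camera axes: x right, y down, z forward; pixel columns grow to the right and rows downward; lengths in m; the calibration is good to about 2 mm. A picture is of the moment at which its call begins.
- order.job_done(): hands the job in; it is judged then, once.
The state is a dict: "clock": time; "qpos": joint angles; "qvel": joint speeds; "joint_efforts": joint torques, N m; "tcp_pos": TCP position; "tool_rot": TCP orientation; "wrist_force": force on the tool from outside, world axes, zero at the start; "torque": the same for the moment, N m; "gripper_width": opening from 0.0 (shut) to 1.0 (fully open); "grip_force": force on a finger pad.
Only numpy, scipy, OpenCV 4.12 (cv2) and the standard library are available. Lean on these libraries where they do the work, as an engineer would, in place of code of your own. Each camera call takes 0.05 s, during which the arm holds its last target. There are 200 camera calls.

### The job

Take the long T-handled socket key out of its holder and lower it into the deep bore of the mailbox foot, feeling gently for the hidden hex nut without leaning on it, until the socket is fully down over the nut. Turn the nut clockwise until it is firmly tight against its stop, but do not wrench it on past that. Then let go, leaving the key standing fully down on the nut, and leave the other things where they are.

Things in the scene. Friction and masses are not known exactly. Their poses are not given: they have to be found in the camera images.
- key: Socket key: steel T-shaped tool, 177 mm tall, about 0.35 kg, upright in its holder. Origin: centre of the socket's open bottom end, z up the shaft. Socket: 42 mm across outside, hexagonal inside (31.5 mm across flats, 34 mm deep, two flats facing the key's +x and -x). Shaft 14 mm thick; guide collar 41 mm across, 72 to 94 mm up. The cross-bar handle runs along the key's x.
- key_grip (a point): Middle of the key's cross-bar handle, 165 mm above the key's origin; axes as the key's. The bar is black and flat-sided: 100 mm long along x, 16 mm wide along y, 24 mm high. Pinch it here from above across its 16 mm width.
- holder: Black block holder, fixed, 90 x 90 mm and 70 mm high on a 140 x 120 mm foot plate; origin at the centre of its underside. The key stands loosely in its 45 mm round hole, 60 mm deep, its bottom 10 mm above the work surface.
- foot: Fixed foot of a mailbox bank: dark stone block 190 x 130 mm, 120 mm high, edged with a rust-red sheet-metal pan; origin at the centre of its underside, z up. In its middle a vertical round bore 44 mm across goes down to 15 mm above the underside; at its bottom lie a 2 mm washer and a hex nut.
- bore_mouth (a point): Centre of the bore's mouth, 125 mm above the foot's underside, at the top of a flared steel bush that widens upwards from 44 to about 56 mm and guides the socket in; axes as the foot's. A socket not matching the hex rests 12 mm too high; turned to match, it drops. A push under 10 N does not drag the nut round. Once down, the socket has about 0.09 rad of play either way.
- nut_seat (a point): Point on the bore axis on top of the washer, 17 mm above the foot's underside: the key's origin is here when the socket is fully down. Fixed; axes as the foot's. The steel hex nut stands here: 30 mm across flats, hex part 12 mm high, a 6 mm centring cone on top. How the hex is turned is unknown at the start (NOT given by any pose) and must be felt for.
- nut (a joint): Turn of the nut in rad, growing clockwise seen from above (tightening). It starts between 0.0 and 0.4 and turns against a steady friction of about 0.15 N m up to its firm stop at 0.90; from there on it can only twist the pad under it.
- pad (a joint): Twist of the rubber pad under the nut in rad, clockwise positive: it yields like a spring of 4 N m per rad, so it shows the torque on the nut. About 0.03 while the nut runs; once the nut is at its stop it rises as the key is turned on: 0.08 (0.3 N m) is firmly tight, beyond 0.20 (0.8 N m) the pad is damaged. It springs back when the key is let go.
- parcel: Bystander: cardboard parcel 130 x 100 x 70 mm; origin at the centre of its underside.
- spare_foot: Bystander: spare levelling foot, rubber disc 52 mm across with an upright stud, 62 mm high; origin at the centre of its underside.
- mug: Bystander: white mug, 80 mm across, 95 mm high; origin at the centre of its underside.
Mind the look-alikes: they are no part of the job. There is more than one size of the key; the job needs the middle-sized.

How it is judged:
By the outcome, as a careful person would: the job done as asked, in the order asked, and still so for the second after the job is handed in, with the robot touching nothing.
It also fails if it takes over 72 s, if anything falls off the work surface, if the arm or the gripper's body presses on something with over 40 N, if the wrist force passes 120 N, or if a joint passes its speed limit or range.

## Working session

There is one attempt and no reset: what is moved stays moved. The work goes in short steps, Python scripts to look and compute and a tool call to move; the robot and the scene stay as the last step left them, time stands still between calls to the robot, and variables do not carry over. Pictures are saved under pics/ and viewed, at most 10 in all, crops included, and the job is handed in when it is done.

Besides the shell and the picture viewer there is one more tool, called as name(argument=value, ...) on one line, values as JSON. drive_tool: Moves the arm, as the interface text tells. Its arguments: {"type":"object","properties":{"commands":{"type":"string"}},"required":["commands"]}

```bash
mkdir -p pics; cat > h.py <<'E'
import numpy as np, cv2
from station import status, viewer, order
def snap(n,tag):
    c=viewer.camera(n); np.savez(f'pics/{tag}.npz',**{k:c[k] for k in c}); cv2.imwrite(f'pics/{tag}.png',c['frame']); return c
def load(tag): return dict(np.load(f'pics/{tag}.npz'))
def p3(c,u,v,r=1):
    d=c['range_z'][v-r:v+r+1,u-r:u+r+1]; d=d[d>0]; z=np.median(d)
    return c['R'].T@(z*np.linalg.inv(c['intrinsics'])@[u,v,1]-c['t'])
def cloud(c):
    z=c['range_z']; v,u=np.indices(z.shape); K=c['intrinsics']
    P=np.stack([(u-K[0,2])/K[0,0]*z,(v-K[1,2])/K[1,1]*z,z],-1)
    X=(P-c['t'])@c['R']; X[z<=0]=np.nan; return X
E
python3 - <<'E'
from h import *
a=snap('scene','s1'); b=snap('side','d1'); w=snap('wrist','w1')
cv2.imwrite('pics/both.png',cv2.resize(np.vstack([a['frame'],b['frame']]),(480,600)))
print(status.read_state())
for c in (a,b,w): print(c['intrinsics'].tolist(), (-c['R'].T@c['t']).round(3), c['R'].round(3).tolist())
E
```

```text
{'clock': 0.15, 'qpos': array([ 1.13699822,  0.39908187,  0.04504291,  1.53757726, -0.01870832,
        1.20689556, -0.05074207]), 'qvel': array([ 9.41162883e-04, -1.90453474e-03,  7.89066591e-05, -5.25295141e-03,
        7.76910534e-04,  1.26746873e-03, -1.24658570e-03]), 'joint_efforts': array([ 1.97409601e-03, -4.75561523e+01,  1.36664730e+00, -2.54511291e+01,
        1.17066698e-02,  6.51026523e-03,  2.82928497e-06]), 'tcp_pos': array([ 0.21345905, -0.61347589,  0.24946945]), 'tool_rot': array([-3.14005563e+00,  1.02692535e-04,  3.34862195e-01]), 'wrist_force': array([ 0.18910294,  0.3660072 , -0.33818536]), 'torque': array([-0.0709638 ,  0.05645574, -0.06829017]), 'grip_force': 0.0, 'gripper_width': 0.9993039926573745}
[[363.9799480056391, 0.0, 316.169892304218], [0.0, 363.9799480056391, 205.00247246699664], [0.0, 0.0, 1.0]] [ 0.9   -0.359  0.589] [[0.749, 0.663, 0.005], [0.42, -0.469, -0.777], [-0.512, 0.584, -0.63]]
[[483.12793642032887, 0.0, 320.0890304174069], [0.0, 483.12793642032887, 202.32678644461987], [0.0, 0.0, 1.0]] [0.103 0.791 0.816] [[-0.855, -0.518, -0.019], [-0.309, 0.539, -0.784], [0.417, -0.664, -0.621]]
[[300.0419617019909, 0.0, 320.35541768874566], [0.0, 300.0419617019909, 200.0624224397773], [0.0, 0.0, 1.0]] [ 0.279 -0.591  0.374] [[0.33, -0.944, -0.002], [-0.907, -0.317, 0.276], [-0.261, -0.089, -0.961]]
```

View pics/s1.png

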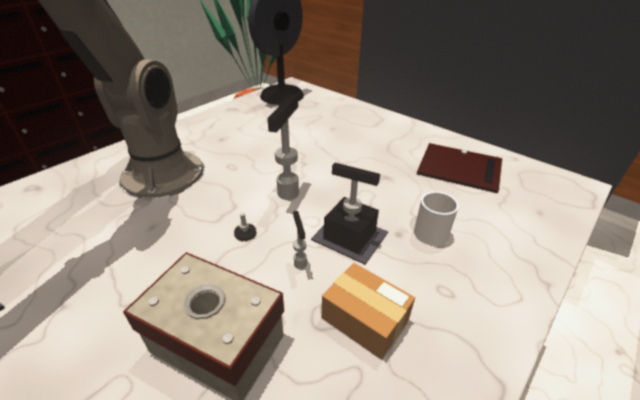

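View pics/d1.png

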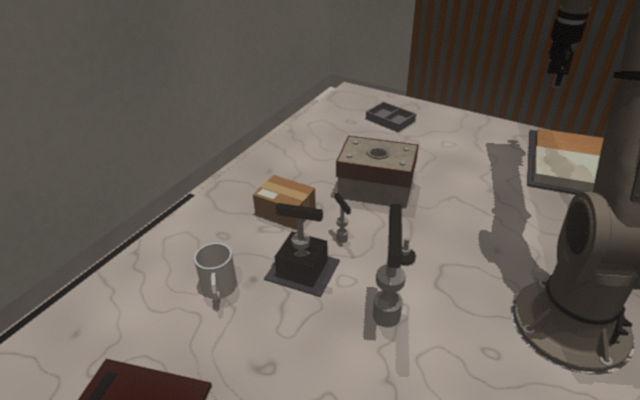

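Scene view: three keys. The large one stands free at (286,150) and the small one free at (300,242). The one in the holder, bar at (356,173), looks middle-sized. The foot's bore is at (205,302), the mug at (436,220), the parcel at (368,308) and the spare foot at (245,230). Side view: held key's bar at (300,212), bore at (378,153). I choose the key in the holder and check its size next.

```bash
python3 - <<'E'
from h import *
a=load('s1'); b=load('d1')
def rep(n,Q):
    q=Q[:,:2]; (cx,cy),(w,h),an=cv2.minAreaRect((q*1000).astype(np.float32))
    print(n,len(Q),'rect',np.round([cx,cy,w,h,an],1),'z',np.percentile(Q[:,2],[5,50,95]).round(4),'med',np.median(q,0).round(4))
for n,c,boxes in (('scene',a,dict(key=(325,385,158,190),foot=(120,290,250,345),big=(260,305,90,135),small=(285,310,205,245))),('side',b,dict(key=(270,330,198,225),foot=(330,425,130,170),big=(380,412,195,275),small=(330,355,190,215)))):
    X=cloud(c)
    for k,(u0,u1,v0,v1) in boxes.items():
        Q=X[v0:v1,u0:u1].reshape(-1,3); Q=Q[np.isfinite(Q[:,0])]
        zm=np.percentile(Q[Q[:,2]>0.02][:,2],97)
        if k=='foot':
            T=Q[(Q[:,2]>.113)&(Q[:,2]<.123)]; rep(n+k,T)
            T=Q[(Q[:,2]>.1235)&(Q[:,2]<.135)]; rep(n+' rim',T)
        else:
            T=Q[Q[:,2]>zm-.006]; rep(n+' '+k+' top',T)
            T=Q[Q[:,2]>zm-.024]; rep(n+' '+k+' bar',T)
A=cv2.resize(a['frame'][150:270,220:400],None,fx=4,fy=4,interpolation=2)[:,:720]
cv2.imwrite('pics/c1.png',A)
B=np.hstack([cv2.resize(a['frame'][245:365,115:295],(400,267),interpolation=2),cv2.resize(b['frame'][120:220,320:440],(320,267),interpolation=2)])
cv2.imwrite('pics/c2.png',B)
E
```

```text
scene key top 297 rect [556.4 150.8  99.4  18.3  17.7] z [0.1827 0.1866 0.1881] med [0.5583 0.149 ]
scene key bar 637 rect [556.8 150.3  99.7  19.3  17.4] z [0.1667 0.1808 0.1878] med [0.5607 0.1473]
scenefoot 8272 rect [ 548.  -216.6  199.7  138.7   15.3] z [0.1182 0.12   0.1216] med [ 0.5515 -0.2172]
scene rim 509 rect [ 548.1 -216.6  153.7   83.    15.6] z [0.1237 0.1249 0.127 ] med [ 0.5492 -0.2188]
scene big top 297 rect [335.  170.3  21.8 137.3  23.8] z [0.2439 0.2477 0.2488] med [0.3397 0.1631]
scene big bar 541 rect [335.5 170.7  22.7 139.5  23.5] z [0.2267 0.2445 0.2486] med [0.3464 0.1572]
scene small top 152 rect [529.5  12.4  11.5  68.7  56. ] z [0.1183 0.1217 0.123 ] med [0.5324 0.0108]
scene small bar 196 rect [529.8  12.2  11.5  69.3  56. ] z [0.1097 0.1214 0.123 ] med [0.5354 0.0079]
side key top 292 rect [555.2 153.4  98.7  20.8  17.1] z [0.1811 0.1846 0.1869] med [0.554  0.1557]
side key bar 578 rect [555.7 153.5  99.8  20.8  17.1] z [0.1652 0.1803 0.1864] med [0.5532 0.1575]
sidefoot 2006 rect [ 548.6 -214.4  198.8  147.8   15.3] z [0.1153 0.1179 0.121 ] med [ 0.5461 -0.2096]
side rim 41 rect [ 549.  -213.9  149.2   68.    18.6] z [0.1236 0.1242 0.126 ] med [ 0.5546 -0.2066]
side big top 654 rect [332.6 176.   22.4 139.3  24.4] z [0.2428 0.2457 0.2475] med [0.3289 0.1843]
side big bar 785 rect [332.2 176.3  22.6 140.4  24.1] z [0.2293 0.2454 0.2475] med [0.3256 0.1941]
side small top 102 rect [528.8  15.5  11.6  69.9  55.2] z [0.1168 0.1198 0.1221] med [0.5275 0.0163]
side small bar 162 rect [528.7  15.8  12.   70.5  55.3] z [0.1056 0.1185 0.1218] med [0.526  0.0203]
```

View pics/c1.png

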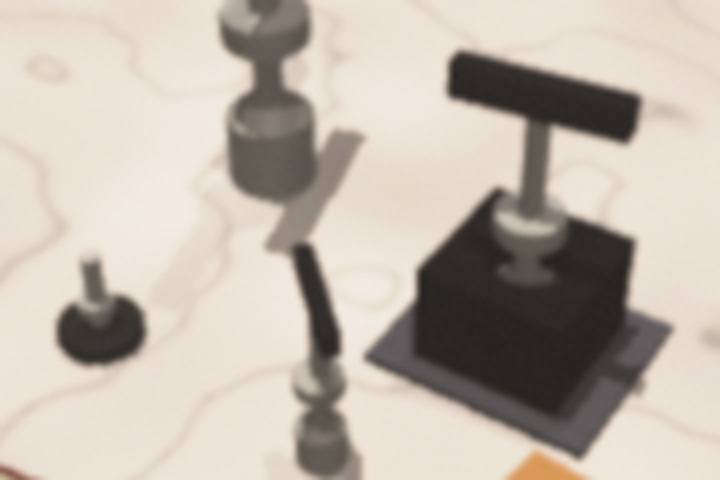

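View pics/c2.png

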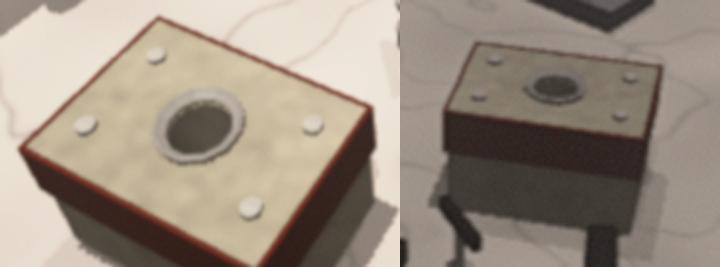

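Measured results agree with the text:
- **Key in the holder:** the bar is 100 × ~18 mm with its top at z ≈ 0.187, so it is the middle key. Its centre is at (0.556, 0.152) and its yaw is 17.4°. The look-alike bars are 137 mm and 69 mm long.
- **Foot:** centre about (0.5483, -0.2155), yaw 15.3°, top at z ≈ 0.12 and rim at 0.125.

Moving to above the key.

drive_tool(commands=".038 -.041 -.01 0 0 0 1; .077 -.082 -.02 0 0 0 1; .115 -.122 -.02 0 0 0 1; .153 -.163 -.02 0 0 0 1; .192 -.204 -.02 0 0 0 1")

```text
clock: 0.78
tcp_pos: [0.3283, -0.3563, 0.2702]
tool_rot: [3.141, -0.0, 0.335]
wrist_force: [0.9, 0.2, 0.5]
gripper_width: 0.999
grip_force: 0.0
```

drive_tool(commands=".038 -.041 0 0 0 0 1; .077 -.082 0 0 0 0 1; .115 -.122 0 0 0 0 1; .153 -.163 0 0 0 0 1; .192 -.204 0 0 0 0 1")

```text
clock: 1.4
tcp_pos: [0.4425, -0.1008, 0.2703]
tool_rot: [3.141, -0.0, 0.334]
wrist_force: [0.9, -1.0, 0.1]
gripper_width: 0.997
grip_force: 0.0
```

drive_tool(commands=".038 -.041 0 0 0 0 1; .077 -.082 0 0 0 0 1; .115 -.122 0 0 0 0 1; .153 -.163 0 0 0 0.9 1; .191 -.203 0 0 0 1.8 1")

```text
clock: 2.02
tcp_pos: [0.5564, 0.1535, 0.2701]
tool_rot: [3.141, 0.0, 0.303]
wrist_force: [0.2, -0.3, -0.3]
gripper_width: 1.0
grip_force: 0.0
```

```bash
python3 - <<'E'
from h import *
w=snap('wrist','w2'); s=status.read_state(); print(s['tcp_pos'],s['tool_rot'],s['qpos'],s['gripper_width'])
X=cloud(w); print('cam',-w['R'].T@w['t'])
m=(abs(X[...,0]-.556)<.08)&(abs(X[...,1]-.152)<.08)&(X[...,2]>.165)&(X[...,2]<.2)
Q=X[m]; v,u=np.where(m); print(len(Q),u.min(),u.max(),v.min(),v.max(),np.percentile(Q[:,2],[5,50,95]))
for lo in (.165,.182): 
  print(cv2.minAreaRect((Q[Q[:,2]>lo][:,:2]*1000).astype(np.float32)))
E
```

```text
[0.55752729 0.16290378 0.27017312] [-3.13383523 -0.00494432  0.31121693] [ 0.12538898  0.30005616 -0.59475739  1.67133882  0.16992049  1.21807747
 -1.7661238 ] 0.9930378846335884
cam [0.62233793 0.17388673 0.39465332]
2818 312 335 145 276 [0.18582009 0.18785791 0.18898143]
((554.8976440429688, 150.4660186767578), (99.5467529296875, 16.00096321105957), 16.55615234375)
((554.8174438476562, 150.44216918945312), (99.37939453125, 16.00096321105957), 16.55615234375)
```

View pics/w2.png

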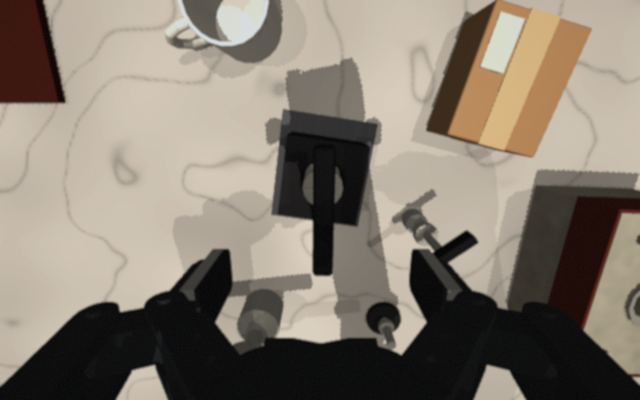

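Wrist view: the bar runs from (323,147) to (322,273), under the tool and square to the jaws. The holder is at (325,180), and no obstacle lies near the fingers. The rectangle fit gives a bar 99.5 × 16 mm with its top at 0.188, which confirms the middle key. Descending to z = 0.175.

drive_tool(commands="0 0 0 0 0 0.4 1; 0 0 .02 0 0 0.4 1; -.001 0 .05 0 0 0.4 1; -.001 0 .08 0 0 0.4 1; -.001 0 .095 0 0 0.4 1")

```text
clock: 2.7
tcp_pos: [0.5539, 0.1493, 0.1735]
tool_rot: [3.14, 0.003, 0.294]
wrist_force: [0.4, -0.1, 0.1]
gripper_width: 1.002
grip_force: 0.0
```

drive_tool(commands="0 0 0 0 0 0 0.6; 0 0 0 0 0 0 0.2; 0 0 0 0 0 0 0; 0 0 0 0 0 0 0; 0 0 0 0 0 0 0")

```text
clock: 3.32
tcp_pos: [0.5556, 0.1518, 0.1763]
tool_rot: [3.141, -0.002, 0.296]
wrist_force: [-0.4, -0.9, 3.5]
gripper_width: 0.181
grip_force: 59.1
```

```bash
python3 - <<'E'
from h import *
s=status.read_state(); print({k:np.round(s[k],4) for k in s})
E
```

```text
{'clock': np.float64(3.325), 'qpos': array([ 0.1104,  0.3776, -0.5668,  1.7903,  0.2328,  1.0388, -1.8178]), 'qvel': array([ 0.    ,  0.0006,  0.0026, -0.0004, -0.0008,  0.    , -0.0001]), 'joint_efforts': array([-4.63900e-01, -3.86026e+01, -4.66300e+00, -2.13432e+01,
       -1.66600e-01, -2.03700e-01,  8.60000e-03]), 'tcp_pos': array([0.5556, 0.1518, 0.1763]), 'tool_rot': array([ 3.1409e+00, -1.7000e-03,  2.9630e-01]), 'wrist_force': array([-0.4213, -0.9279,  3.5478]), 'torque': array([-0.1852,  0.0751,  0.0506]), 'grip_force': np.float64(59.0531), 'gripper_width': np.float64(0.1812)}
```

Gripped at width 15.4 mm. Lifting straight up, slowly.

drive_tool(commands="0 0 -.01 0 0 0 0; 0 0 -.03 0 0 0 0; 0 0 -.055 0 0 0 0; 0 0 -.085 0 0 0 0; 0 0 -.115 0 0 0 0")

```text
clock: 3.95
tcp_pos: [0.5539, 0.1517, 0.2904]
tool_rot: [-3.141, 0.002, 0.297]
wrist_force: [-0.1, 0.3, -4.0]
gripper_width: 0.175
grip_force: 58.8
```

drive_tool(commands="0 0 -.02 0 0 0 0; 0 0 -.033 0 0 0 0; 0 0 -.04 0 0 0 0; 0 0 -.04 0 0 0 0; 0 0 -.04 0 0 0 0")

```text
clock: 4.58
tcp_pos: [0.5545, 0.1516, 0.3292]
tool_rot: [-3.142, 0.002, 0.297]
wrist_force: [0.2, 0.4, -5.3]
gripper_width: 0.175
grip_force: 58.9
```

```bash
python3 - <<'E'
from h import *
w=snap('scene','s3'); s=status.read_state(); print({k:np.round(s[k],4) for k in ('tcp_pos','tool_rot','wrist_force','torque','gripper_width','qpos')})
cv2.imwrite('pics/c3.png',cv2.resize(w['frame'][40:260,220:440],(600,600)))
E
```

```text
{'tcp_pos': array([0.5545, 0.1516, 0.3293]), 'tool_rot': array([3.1416e+00, 1.9000e-03, 2.9650e-01]), 'wrist_force': array([-0.1489,  0.4134, -3.9398]), 'torque': array([-0.0187, -0.0492, -0.0242]), 'gripper_width': np.float64(0.1781), 'qpos': array([ 0.1417,  0.2537, -0.5921,  1.5944,  0.1442,  1.3395, -1.7433])}
```

View pics/c3.png

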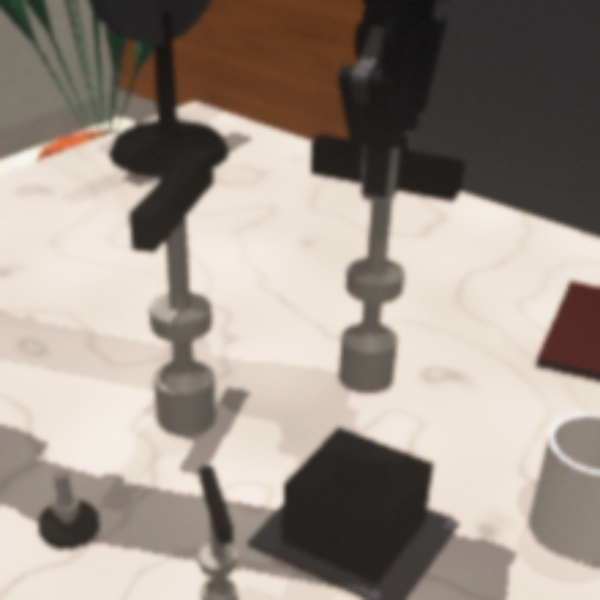

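The crop shows the key at (375,270) hanging straight and clear of the holder at (360,500). The other keys are undisturbed. Moving over the bore.

drive_tool(commands="-.008 .024 0 0 0 0 0; -.021 .064 0 0 0 0 0; -.037 .113 0 0 0 0 0; -.053 .162 0 0 0 0 0; -.069 .212 0 0 0 0 0")

```text
clock: 5.25
tcp_pos: [0.5504, -0.0726, 0.3298]
tool_rot: [-3.141, 0.001, 0.297]
wrist_force: [1.2, -0.1, -4.7]
gripper_width: 0.179
grip_force: 58.9
```

drive_tool(commands="-.016 .049 0 0 0 0 0; -.029 .090 0 0 0 0 0; -.038 .120 0 0 0 0 0; -.043 .134 0 0 0 0 0; -.044 .137 0 0 0 0 0")

```text
clock: 5.88
tcp_pos: [0.5486, -0.2151, 0.3298]
tool_rot: [-3.141, 0.001, 0.296]
wrist_force: [-0.1, 0.7, -4.4]
gripper_width: 0.176
grip_force: 59.0
```

drive_tool(commands="0 0 0 0 0 0 0; 0 0 0 0 0 0 0; 0 0 0 0 0 0 0; 0 0 0 0 0 0 0; 0 0 0 0 0 0 0")

```text
clock: 6.5
tcp_pos: [0.5488, -0.2148, 0.3303]
tool_rot: [3.141, -0.0, 0.297]
wrist_force: [0.3, 0.2, -3.8]
gripper_width: 0.178
grip_force: 59.0
```

```bash
python3 - <<'E'
from h import *
s=status.read_state(); print({k:np.round(s[k],4) for k in ('tcp_pos','tool_rot','wrist_force','torque','gripper_width','qpos')})
T=s['tcp_pos']; fr=[]
for n,tag in (('scene','s4'),('side','d4')):
    c=snap(n,tag); X=cloud(c); C=-c['R'].T@c['t']; out=[]
    for a,b,r in ((2,32,21),(76,90,20.5)):   # socket, collar: fit circle centre with known radius
        z0=T[2]-.1663
        m=(abs(X[...,2]-z0-(a+b)/2e3)<(b-a)/2e3)&(np.hypot(X[...,0]-T[0],X[...,1]-T[1])<.04)
        Q=X[m][:,:2]
        from scipy.optimize import least_squares
        f=least_squares(lambda p:np.hypot(*(Q-p).T)-r/1e3,T[:2]+(T-C)[:2]*0,loss='soft_l1',f_scale=.001)
        print(n,a,len(Q),f.x.round(4),'rms',np.sqrt(np.mean(f.fun**2)).round(4))
    p=c['R']@T+c['t']; q=c['intrinsics']@p; u,v=(q[:2]/q[2]).astype(int); fr.append(cv2.resize(c['frame'][max(v-40,0):v+150,max(u-95,0):u+95],(380,380)))
cv2.imwrite('pics/c4.png',np.hstack(fr))
# foot refit on plane/pan edges: rim ring points
for tag in ('s1','d1'):
    c=load(tag); X=cloud(c); m=(X[...,2]>.1228)&(X[...,2]<.128)&(np.hypot(X[...,0]-.5483,X[...,1]+.2155)<.04)
    Q=X[m][:,:2]; f=least_squares(lambda p:np.hypot(Q[:,0]-p[0],Q[:,1]-p[1])-p[2],[.548,-.2155,.03]); print(tag,len(Q),f.x.round(4))
E
```

```text
{'tcp_pos': array([ 0.5488, -0.2148,  0.3303]), 'tool_rot': array([ 3.1415, -0.    ,  0.2966]), 'wrist_force': array([ 0.3282,  0.2126, -3.7702]), 'torque': array([-0.035 , -0.0162,  0.0158]), 'gripper_width': np.float64(0.178), 'qpos': array([ 0.6039,  0.2573, -0.3766,  1.5647,  0.0965,  1.3379, -1.0579])}
scene 2 424 [ 0.5484 -0.2148] rms 0.0005
scene 76 264 [ 0.5486 -0.2146] rms 0.0016
side 2 167 [ 0.5498 -0.2146] rms 0.0016
side 76 126 [ 0.5496 -0.2146] rms 0.0049
s1 370 [ 0.549  -0.2168  0.0277]
d1 49 [ 0.5479 -0.2136  0.0285]
```

View pics/c4.png

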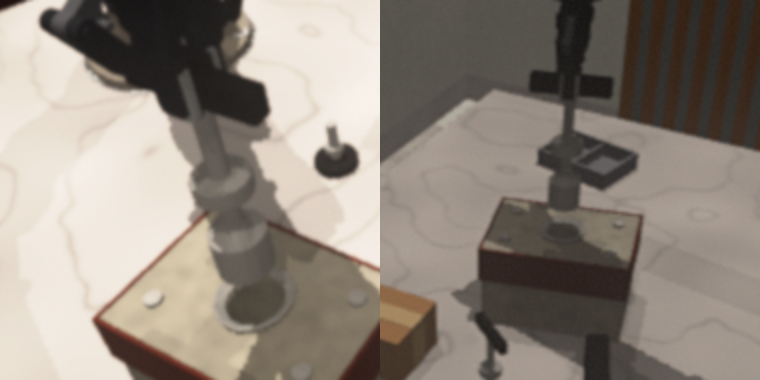

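The crop shows the key vertical and just over the bore: scene mouth at (255,300), side mouth at (563,232). It is centred within about 1 mm. Lowering it into the bush.

drive_tool(commands="-.0006 .0003 .01 0 0 0 0; -.0006 .0003 .025 0 0 0 0; -.0006 .0003 .034 0 0 0 0; -.0006 .0003 .04 0 0 0 0; -.0006 .0003 .045 0 0 0 0")

```text
clock: 7.22
tcp_pos: [0.5484, -0.2155, 0.2849]
tool_rot: [3.142, -0.0, 0.296]
wrist_force: [-0.3, -0.1, -4.3]
gripper_width: 0.176
grip_force: 58.9
```

drive_tool(commands="0 0 .004 0 0 0 0; 0 0 .008 0 0 0 0; 0 0 .012 0 0 0 0; 0 0 .016 0 0 0 0; 0 0 .018 0 0 0 0")

```text
clock: 7.85
tcp_pos: [0.5482, -0.2154, 0.267]
tool_rot: [-3.142, 0.0, 0.297]
wrist_force: [1.4, -0.1, -4.1]
gripper_width: 0.179
grip_force: 58.9
```

drive_tool(commands="0.0003 0 .007 0 0 0 0; 0.0003 0 .014 0 0 0 0; 0.0003 0 .021 0 0 0 0; 0.0003 0 .028 0 0 0 0; 0.0003 0 .032 0 0 0 0")

```text
clock: 8.48
tcp_pos: [0.5484, -0.2153, 0.2346]
tool_rot: [-3.141, 0.001, 0.296]
wrist_force: [-0.4, 0.4, -3.9]
gripper_width: 0.176
grip_force: 59.0
```

drive_tool(commands="0 0 .006 0 0 0 0; 0 0 .012 0 0 0 0; 0 0 .018 0 0 0 0; 0 0 .022 0 0 0 0; 0 0 .024 0 0 0 0")

```text
clock: 9.1
tcp_pos: [0.5485, -0.2153, 0.211]
tool_rot: [-3.141, 0.0, 0.296]
wrist_force: [0.3, -0.4, -4.9]
gripper_width: 0.177
grip_force: 59.0
```

Clean, with no side load. Feeling downward in small steps.

drive_tool(commands="0 0 .003 0 0 0 0; 0 0 .006 0 0 0 0; 0 0 .009 0 0 0 0; 0 0 .011 0 0 0 0; 0 0 .013 0 0 0 0")

```text
clock: 9.72
tcp_pos: [0.5486, -0.2154, 0.1982]
tool_rot: [3.141, -0.0, 0.296]
wrist_force: [-0.3, -0.1, -4.3]
gripper_width: 0.177
grip_force: 59.0
```

drive_tool(commands="0 0 .0005 0 0 0 0; 0 0 .001 0 0 0 0; 0 0 .0015 0 0 0 0; 0 0 .002 0 0 0 0; 0 0 .0025 0 0 0 0")

```text
clock: 10.35
tcp_pos: [0.5486, -0.2154, 0.1958]
tool_rot: [3.141, -0.0, 0.296]
wrist_force: [-0.3, 0.7, -5.3]
gripper_width: 0.18
grip_force: 59.0
```

drive_tool(commands="0 0 .0004 0 0 0 0; 0 0 .0008 0 0 0 0; 0 0 .0012 0 0 0 0; 0 0 .0016 0 0 0 0; 0 0 .0016 0 0 0 0")

```text
clock: 10.98
tcp_pos: [0.5489, -0.2154, 0.1949]
tool_rot: [3.141, -0.001, 0.296]
wrist_force: [-0.9, -0.7, 2.0]
gripper_width: 0.177
grip_force: 59.9
```

Contact at z = 0.1949, pushing about 6 N: the socket is resting on the unmatched nut. Turning clockwise under this light push to find the hex.

drive_tool(commands="0 0 0 0 0 2 0; 0 0 0 0 0 4 0; 0 0 0 0 0 6 0; 0 0 0 0 0 8 0; 0 0 0 0 0 8 0")

```text
clock: 11.6
tcp_pos: [0.5492, -0.2157, 0.1949]
tool_rot: [3.14, -0.001, 0.155]
wrist_force: [-0.8, -1.0, 5.2]
gripper_width: 0.175
grip_force: 60.4
```

```bash
python3 - <<'E'
from h import *
s=status.read_state(); print({k:np.round(s[k],4) for k in ('tcp_pos','tool_rot','wrist_force','torque','qpos')})
E
```

```text
{'tcp_pos': array([ 0.5492, -0.2157,  0.1949]), 'tool_rot': array([ 3.1403e+00, -1.3000e-03,  1.5540e-01]), 'wrist_force': array([-0.7831, -0.9853,  5.169 ]), 'torque': array([-0.1486,  0.267 ,  0.0415]), 'qpos': array([ 0.5727,  0.3533, -0.3413,  1.7427,  0.1334,  1.0664, -1.2289])}
```

drive_tool(commands="0 0 -.0003 0 0 2.5 0; 0 0 -.0003 0 0 5 0; 0 0 -.0003 0 0 7.5 0; 0 0 -.0003 0 0 10 0; 0 0 -.0003 0 0 10 0")

```text
clock: 12.22
tcp_pos: [0.5491, -0.2159, 0.1949]
tool_rot: [3.14, -0.001, -0.018]
wrist_force: [0.1, -0.5, 4.5]
gripper_width: 0.181
grip_force: 60.2
```

drive_tool(commands="0 0 -.0002 0 0 2.5 0; 0 0 -.0002 0 0 5 0; 0 0 -.0002 0 0 7.5 0; 0 0 -.0002 0 0 10 0; 0 0 -.0002 0 0 10 0")

```text
clock: 12.85
tcp_pos: [0.5488, -0.2159, 0.1947]
tool_rot: [3.141, -0.001, -0.192]
wrist_force: [-0.0, -1.8, 2.9]
gripper_width: 0.179
grip_force: 60.1
```

drive_tool(commands="0 0 0 0 0 2.5 0; 0 0 0 0 0 5 0; 0 0 0 0 0 7.5 0; 0 0 0 0 0 10 0; 0 0 0 0 0 10 0")

```text
clock: 13.48
tcp_pos: [0.5478, -0.2153, 0.1931]
tool_rot: [3.141, 0.002, -0.366]
wrist_force: [1.0, -1.1, -4.7]
gripper_width: 0.177
grip_force: 58.9
```

It dropped: z = 0.1931 and the push has gone. Lowering over the nut gently.

drive_tool(commands="0 0 .0005 0 0 0 0; 0 0 .001 0 0 0 0; 0 0 .002 0 0 0 0; 0 0 .003 0 0 0 0; 0 0 .003 0 0 0 0")

```text
clock: 14.1
tcp_pos: [0.5484, -0.2153, 0.1916]
tool_rot: [3.141, 0.0, -0.367]
wrist_force: [0.3, -1.4, -4.7]
gripper_width: 0.176
grip_force: 59.0
```

```bash
python3 - <<'E'
from h import *
s=status.read_state(); print({k:np.round(s[k],4) for k in ('tcp_pos','tool_rot','wrist_force','torque','qpos')})
E
```

```text
{'tcp_pos': array([ 0.5484, -0.2153,  0.1916]), 'tool_rot': array([ 3.1415e+00,  3.0000e-04, -3.6670e-01]), 'wrist_force': array([ 0.3316, -1.3946, -4.7447]), 'torque': array([-0.404 ,  0.0031,  0.0277]), 'qpos': array([ 0.499 ,  0.3489, -0.248 ,  1.7486,  0.0966,  1.0563, -1.7198])}
```

drive_tool(commands="0 0 .0015 0 0 0 0; 0 0 .003 0 0 0 0; 0 0 .0045 0 0 0 0; 0 0 .006 0 0 0 0; 0 0 .0068 0 0 0 0")

```text
clock: 14.72
tcp_pos: [0.5486, -0.2154, 0.1848]
tool_rot: [3.141, 0.0, -0.367]
wrist_force: [0.4, -1.9, -2.6]
gripper_width: 0.175
grip_force: 59.2
```

drive_tool(commands="0 0 .0004 0 0 0 0; 0 0 .0008 0 0 0 0; 0 0 .0012 0 0 0 0; 0 0 .0016 0 0 0 0; 0 0 .0018 0 0 0 0")

```text
clock: 15.35
tcp_pos: [0.5487, -0.2154, 0.1833]
tool_rot: [3.141, -0.0, -0.367]
wrist_force: [-1.0, -1.0, -2.0]
gripper_width: 0.175
grip_force: 59.4
```

The socket is down at z = 0.1833, about 12 mm below the unmatched contact. Seating it with a touch more push, then tightening clockwise while watching the torque.

drive_tool(commands="0 0 .0003 0 0 2 0; 0 0 .0004 0 0 4 0; 0 0 .0004 0 0 6 0; 0 0 .0004 0 0 8 0; 0 0 .0004 0 0 10 0")

```text
clock: 15.98
tcp_pos: [0.5487, -0.2159, 0.1832]
tool_rot: [3.141, -0.001, -0.544]
wrist_force: [-2.5, -2.8, 2.1]
gripper_width: 0.178
grip_force: 60.1
```

```bash
cat > st.py <<'E'
from h import *
s=status.read_state(); print({k:np.round(s[k],4).tolist() for k in ('tcp_pos','tool_rot','wrist_force','torque')},'q7',s['qpos'][6])
E
python3 st.py
```

```text
{'tcp_pos': [0.5487, -0.2159, 0.1832], 'tool_rot': [3.1409, -0.0009, -0.5435], 'wrist_force': [-2.5118, -2.7946, 2.1349], 'torque': [-0.7583, 0.5535, 0.1341]} q7 -1.8876962228428311
```

drive_tool(commands="0 0 0 0 0 2 0; 0 0 0 0 0 4 0; 0 0 0 0 0 6 0; 0 0 0 0 0 8 0; 0 0 0 0 0 10 0")

```text
clock: 16.6
tcp_pos: [0.5488, -0.2157, 0.1831]
tool_rot: [3.141, -0.001, -0.718]
wrist_force: [-3.6, -2.3, 4.6]
gripper_width: 0.179
grip_force: 60.6
```

```bash
python3 st.py
```

```text
{'tcp_pos': [0.5488, -0.2157, 0.1831], 'tool_rot': [3.1414, -0.001, -0.7181], 'wrist_force': [-3.6, -2.2587, 4.6445], 'torque': [-0.9648, 0.6938, 0.2487]} q7 -2.0512413244821093
```

drive_tool(commands="0 .0002 -.0002 0 0 1.5 0; 0 .0004 -.0004 0 0 3 0; 0 .0005 -.0004 0 0 4.5 0; 0 .0005 -.0004 0 0 6 0; 0 .0005 -.0004 0 0 6 0")

```text
clock: 17.23
tcp_pos: [0.5484, -0.2158, 0.1831]
tool_rot: [-3.141, -0.0, -0.821]
wrist_force: [-2.5, -2.9, 3.2]
gripper_width: 0.175
grip_force: 60.3
```

```bash
python3 st.py
```

```text
{'tcp_pos': [0.5484, -0.2158, 0.1831], 'tool_rot': [-3.1415, -0.0004, -0.8209], 'wrist_force': [-2.5068, -2.8642, 3.1672], 'torque': [-0.9602, 0.411, 0.2458]} q7 -2.1465873281776253
```

drive_tool(commands="0 .0003 -.0003 0 0 1.5 0; 0 .0003 -.0003 0 0 3 0; 0 .0003 -.0003 0 0 4.5 0; 0 .0003 -.0003 0 0 6 0; 0 .0003 -.0003 0 0 6 0")

```text
clock: 17.85
tcp_pos: [0.5481, -0.2158, 0.1832]
tool_rot: [-3.142, 0.0, -0.925]
wrist_force: [-0.2, -2.3, 0.4]
gripper_width: 0.179
grip_force: 59.7
```

```bash
python3 st.py
```

```text
{'tcp_pos': [0.5481, -0.2158, 0.1832], 'tool_rot': [-3.1416, 0.0, -0.9255], 'wrist_force': [-0.1668, -2.3239, 0.4402], 'torque': [-0.89, -0.0452, 0.1811]} q7 -2.244151320040992
```

Nut is running at about 0.18 N m. Continuing in 6° steps, so hitting the stop within a step would stay below pad damage.

drive_tool(commands="0 .0001 0 0 0 1.5 0; 0 .0001 0 0 0 3 0; 0 .0001 0 0 0 4.5 0; 0 .0001 0 0 0 6 0; 0 .0001 0 0 0 6 0")

```text
clock: 18.48
tcp_pos: [0.5479, -0.2159, 0.1832]
tool_rot: [3.141, 0.0, -1.03]
wrist_force: [0.2, -3.3, -1.6]
gripper_width: 0.178
grip_force: 59.4
```

```bash
python3 st.py
```

```text
{'tcp_pos': [0.5479, -0.2159, 0.1832], 'tool_rot': [3.1414, 0.0001, -1.0303], 'wrist_force': [0.217, -3.3417, -1.5683], 'torque': [-0.8633, -0.1108, 0.1871]} q7 -2.3422062632013767
```

drive_tool(commands=".0002 .0001 .0002 0 0 1.5 0; .0002 .0001 .0002 0 0 3 0; .0002 .0001 .0002 0 0 4.5 0; .0002 .0001 .0002 0 0 6 0; .0002 .0001 .0002 0 0 6 0")

```text
clock: 19.1
tcp_pos: [0.548, -0.2162, 0.1832]
tool_rot: [3.142, -0.0, -1.135]
wrist_force: [1.3, -1.5, -0.3]
gripper_width: 0.179
grip_force: 59.5
```

```bash
python3 st.py
```

```text
{'tcp_pos': [0.548, -0.2162, 0.1832], 'tool_rot': [3.1416, -0.0001, -1.135], 'wrist_force': [1.285, -1.5049, -0.339], 'torque': [-0.6585, -0.0759, 0.2464]} q7 -2.439997413611068
```

drive_tool(commands="0 0 0 0 0 1 0; 0 0 0 0 0 2 0; 0 0 0 0 0 3 0; 0 0 0 0 0 3 0; 0 0 0 0 0 3 0")

```text
clock: 19.73
tcp_pos: [0.548, -0.2162, 0.1832]
tool_rot: [-3.142, -0.0, -1.187]
wrist_force: [-0.4, -2.5, -0.6]
gripper_width: 0.176
grip_force: 59.6
```

```bash
python3 st.py
```

```text
{'tcp_pos': [0.548, -0.2162, 0.1832], 'tool_rot': [-3.1415, -0.0001, -1.187], 'wrist_force': [-0.3879, -2.4534, -0.5763], 'torque': [-0.6675, -0.0675, 0.2048]} q7 -2.4887546971261285
```

Still running at about 0.2 N m.

drive_tool(commands="0 0 0 0 0 1 0; 0 0 0 0 0 2 0; 0 0 0 0 0 3 0; 0 0 0 0 0 4 0; 0 0 0 0 0 4 0")

```text
clock: 20.35
tcp_pos: [0.548, -0.2162, 0.1832]
tool_rot: [3.142, -0.0, -1.257]
wrist_force: [0.3, -2.9, -0.5]
gripper_width: 0.179
grip_force: 59.6
```

```bash
python3 st.py
```

```text
{'tcp_pos': [0.548, -0.2162, 0.1832], 'tool_rot': [3.1416, -0.0002, -1.2571], 'wrist_force': [0.2758, -2.8701, -0.529], 'torque': [-0.6405, -0.0529, 0.169]} q7 -2.554413571667058
```

drive_tool(commands="0 0 0 0 0 1 0; 0 0 0 0 0 2 0; 0 0 0 0 0 3 0; 0 0 0 0 0 4 0; 0 0 0 0 0 4 0")

```text
clock: 20.98
tcp_pos: [0.548, -0.2162, 0.1832]
tool_rot: [-3.142, -0.0, -1.327]
wrist_force: [0.9, -2.3, -0.1]
gripper_width: 0.177
grip_force: 59.6
```

```bash
python3 st.py
```

```text
{'tcp_pos': [0.548, -0.2162, 0.1832], 'tool_rot': [-3.1416, -0.0001, -1.327], 'wrist_force': [0.9471, -2.2799, -0.0706], 'torque': [-0.6836, -0.0499, 0.2561]} q7 -2.6198737289619354
```

drive_tool(commands="0 0 0 0 0 1 0; 0 0 0 0 0 2 0; 0 0 0 0 0 3 0; 0 0 0 0 0 3 0; 0 0 0 0 0 3 0")

```text
clock: 21.6
tcp_pos: [0.548, -0.2162, 0.1832]
tool_rot: [-3.142, -0.0, -1.379]
wrist_force: [-0.1, -1.2, 0.2]
gripper_width: 0.177
grip_force: 59.6
```

```bash
python3 st.py
```

```text
{'tcp_pos': [0.548, -0.2162, 0.1832], 'tool_rot': [-3.1416, -0.0002, -1.3789], 'wrist_force': [-0.0596, -1.2144, 0.1648], 'torque': [-0.7325, -0.0962, 0.2454]} q7 -2.6686374130077053
```

drive_tool(commands="0 0 0 0 0 1 0; 0 0 0 0 0 2 0; 0 0 0 0 0 3 0; 0 0 0 0 0 3 0; 0 0 0 0 0 3 0")

```text
clock: 22.22
tcp_pos: [0.548, -0.2162, 0.1832]
tool_rot: [-3.142, -0.0, -1.431]
wrist_force: [-0.5, -2.0, 0.4]
gripper_width: 0.177
grip_force: 59.6
```

```bash
python3 - <<'E'
from h import *
t=[]
for i in range(3): w=snap('wrist','w5'); t.append(status.read_state()['torque'][2])
print(t); X=cloud(w); s=status.read_state(); T=s['tcp_pos']; print(T,s['tool_rot'])
m=(np.hypot(X[...,0]-T[0],X[...,1]-T[1])<.06)&(abs(X[...,2]-.19)<.015)
Q=X[m]; print(len(Q),cv2.minAreaRect((Q[:,:2]*1000).astype(np.float32)))
E
```

```text
[np.float64(0.44872361077877543), np.float64(0.4339564188401971), np.float64(0.4455860129397714)]
[ 0.548005   -0.21625755  0.18322457] [-3.14156419e+00 -1.68192821e-04 -1.43132551e+00]
8674 ((547.531982421875, -225.6300048828125), (80.17366790771484, 40.46871566772461), 79.83527374267578)
```

View pics/w5.png

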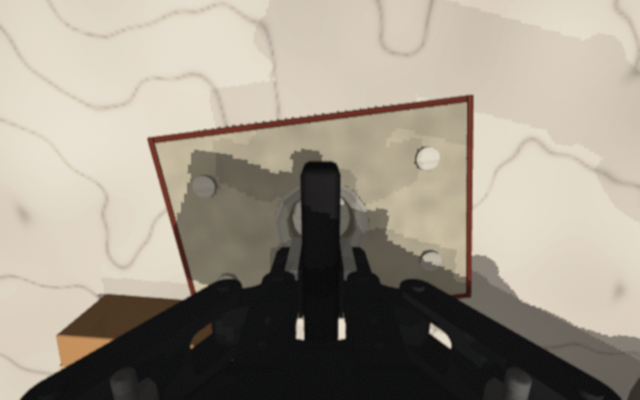

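Wrist view: the bar runs down the image at (320,230), square in the jaws with no slip. Torque is up to about 0.44 N m, so the nut is at its stop. Adding 2° for a firm margin.

drive_tool(commands="0 0 0 0 0 0.5 0; 0 0 0 0 0 1 0; 0 0 0 0 0 1.5 0; 0 0 0 0 0 2 0; 0 0 0 0 0 2 0")

```text
clock: 23.0
tcp_pos: [0.548, -0.2162, 0.1832]
tool_rot: [3.142, -0.0, -1.466]
wrist_force: [1.1, -2.2, -0.0]
gripper_width: 0.179
grip_force: 59.7
```

```bash
python3 st.py
```

```text
{'tcp_pos': [0.548, -0.2162, 0.1832], 'tool_rot': [3.1416, -0.0001, -1.4662], 'wrist_force': [1.1233, -2.2142, -0.0052], 'torque': [-0.7459, -0.0669, 0.5039]} q7 -2.750484961513696
```

Torque is 0.50 N m (pad ≈ 0.11–0.125), firmly tight and within limits. Easing off the twist within the socket's play, then releasing.

drive_tool(commands="0 0 0 0 0 -2 0; 0 0 0 0 0 -4 0; 0 0 0 0 0 -5 0; 0 0 0 0 0 -6 0; 0 0 0 0 0 -6 0")

```text
clock: 23.62
tcp_pos: [0.548, -0.2163, 0.1832]
tool_rot: [-3.142, 0.0, -1.362]
wrist_force: [-0.5, -1.6, -0.5]
gripper_width: 0.179
grip_force: 59.6
```

drive_tool(commands="0 0 0 0 0 0 0.3; 0 0 0 0 0 0 0.5; 0 0 0 0 0 0 0.8; 0 0 0 0 0 0 1; 0 0 0 0 0 0 1")

```text
clock: 24.25
tcp_pos: [0.548, -0.2161, 0.1832]
tool_rot: [-3.142, 0.0, -1.362]
wrist_force: [-0.3, 0.9, 0.2]
gripper_width: 0.997
grip_force: 0.0
```

```bash
python3 st.py
```

```text
{'tcp_pos': [0.548, -0.2161, 0.1832], 'tool_rot': [-3.1416, 0.0001, -1.3616], 'wrist_force': [-0.2923, 0.8787, 0.2495], 'torque': [0.0079, 0.0289, -0.0222]} q7 -2.6523897678187978
```

Released with no load left on the wrist. Rising straight up.

drive_tool(commands="0 0 -.01 0 0 0 1; 0 0 -.03 0 0 0 1; 0 0 -.055 0 0 0 1; 0 0 -.085 0 0 0 1; 0 0 -.11 0 0 0 1")

```text
clock: 24.88
tcp_pos: [0.5483, -0.2163, 0.2953]
tool_rot: [-3.14, -0.001, -1.362]
wrist_force: [0.3, -0.2, 0.5]
gripper_width: 0.997
grip_force: 0.0
```

drive_tool(commands="0 0 -.01 0 0 0 1; 0 0 -.01 0 0 0 1; 0 0 -.01 0 0 0 1; 0 0 -.01 0 0 0 1; 0 0 -.01 0 0 0 1")

```text
clock: 25.5
tcp_pos: [0.5477, -0.2161, 0.3025]
tool_rot: [3.14, 0.001, -1.362]
wrist_force: [-0.3, -0.8, -0.5]
gripper_width: 1.001
grip_force: 0.0
```

```bash
python3 - <<'E'
from h import *
a=snap('scene','s6'); b=snap('side','d6'); w=snap('wrist','w6')
for n,c in (('scene',a),('wrist',w)):
    X=cloud(c); m=(np.hypot(X[...,0]-.548,X[...,1]+.216)<.06)&(abs(X[...,2]-.19)<.02)
    Q=X[m]; print(n,len(Q),cv2.minAreaRect((Q[:,:2]*1000).astype(np.float32)),np.percentile(Q[:,2],[50,90,97]))
cv2.imwrite('pics/c6.png',np.hstack([a['frame'][:,100:480],b['frame'][:,220:560]]))
E
python3 st.py
```

```text
scene 1218 ((548.7417602539062, -216.64610290527344), (17.619529724121094, 100.57449340820312), 14.766308784484863) [0.19144367 0.19436497 0.19490566]
wrist 2323 ((546.8143310546875, -217.3236846923828), (16.033952713012695, 99.17935180664062), 14.801843643188477) [0.19478106 0.19569708 0.19611709]
{'tcp_pos': [0.5479, -0.2162, 0.303], 'tool_rot': [3.1412, 0.0001, -1.3616], 'wrist_force': [0.3474, 0.4002, 0.1012], 'torque': [0.0136, 0.0105, -0.0104]} q7 -2.6442821563653918
```

View pics/c6.png

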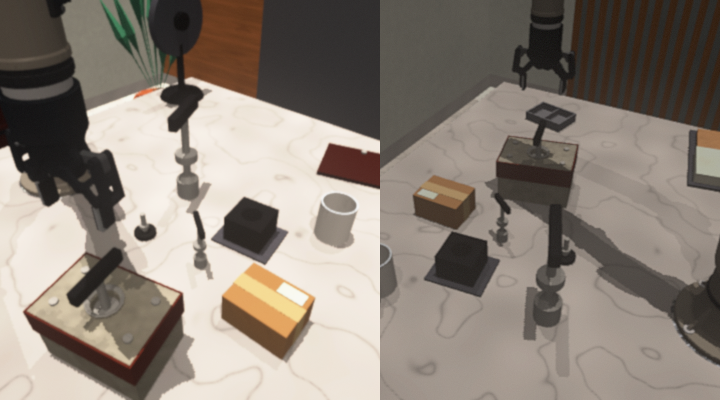

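The final pictures show the key standing in the bore at (95,280) in the left half and (540,140) in the right half. Its bar top is at z ≈ 0.1945, against 0.194 expected when fully down. The gripper is clear and every other object is where it was.

```bash
python3 -c "
from station import order; print(order.job_done())"
```

```text
the job is handed in; nothing more can be done
None
```

The middle-sized key stands fully down on the nut, which I tightened against its stop at about 0.5 N m (pad damage starts at 0.8 N m). The gripper is clear, nothing else moved, and I handed the job in at about 26 s; no verdict came back.

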